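# Set the sample jars in their dishes by size

### The arm

A 7-joint arm with a two-finger parallel gripper is mounted at the origin on the work surface. World frame = base frame: x ahead of the robot, y to its left, z up, the work surface at z = 0. Lengths are in mm, angles in rad, forces in N, time in s.
With the tool pointing down it reaches from about 400 to 875 mm from the base axis. Payload 19.3 kg.
Tool frame: the origin (TCP) lies between the finger pads; the fingertips stand ahead of it and the grasp point (between the pads) lies 6 mm ahead of it (tip_reach is the z of the fingertips in the tool frame, in mm); z points along the fingers, y is the line along which they close (so a half turn about z gives the same grasp; the last joint's range is limited). The gripper opens to 85 mm and grips with 20 to 120 N. Pads are 22 mm wide; open, the fingers measure 114 mm over their backs; the gripper's body (76 mm by 85 mm) begins 54 mm behind the grasp point. The pads swing forward as they close: fully open they stand 13 mm farther back than shut.
Start: joints at [-1.332, 0.521, -0.036, 1.599, 0.021, 1.021, -0.113], TCP at [189.966, 595.423, 256.291] pointing down, gripper open.
Joint ranges: [-2.91, 2.91], [-0.3, 2.13], [-1.5, 1.42], [0.17, 2.43], [-1.26, 4.41], [0.16, 1.93], [-2.52, 2.52]. Speed limits (rad/s): [1.89, 1.89, 2.39, 2.39, 3.01, 3.01, 3.01].

### API

Orientations are given as a unit quaternion [w, x, y, z].
In Python, from bench import * gives the robot as it stands.
- The arm moves only by the tool servo_tool, never from a script. Its argument "series" is a list of rows, each a list of 5 numbers: the shift along the tool's x, y, z each as a share of 0.02 m, from -1 to 1, then the turn about the tool's z as a share of 0.08 rad, from -1 to 1, then the opening, from 0 (shut) to 1 (fully open). A call has 1 to 10 rows; each row shifts and turns the commanded pose from where the row before left it, along the tool's axes as they then stand; what a row does not reach is not made up. A row lasts 1/10 s, in which the tool goes at most 50 mm and 8.59 degrees, less where a joint would pass 70% of its speed; a pose out of reach is approached as far as the arm can. A call with a number of a shift or a turn outside -1 to 1 is refused whole. A call with a gripper value outside its range is refused whole. The fingers move at their own pace and stop on an object; the grip force is fixed at half the most. Time passes only in rows, so rows that do not move let the fingers close. It gives the time, the measured TCP pose, the force, the opening and the grip force at its end, in the units of the state.
- sense(): the state, without advancing time (a new reading comes with each control period).
- camera(name): name is "scene" or "top" or "wrist"; returns the picture (384x512x3 uint8, red, green, blue); there is no depth.
- get_calibration(name): a dict with "vfov" (degrees; the focal length in pixels is half the picture's height over the tangent of half this angle, whatever the lens; pixels are square), "cx", "cy" (the principal point, pixels), "eye" and "orientation" of the camera in the world. Camera axes: x right, y up, looking along -z (the intrinsics and any distortion apply to the point x, -y, -z); pixel columns grow to the right and rows downward; lengths in mm; the calibration is good to about 2 mm. A picture is of the moment at which its call begins: read the wrist's pose just before it. get_calibration takes no time and is no camera call; for the wrist camera it gives the pose at the moment of the call.
- close_job(): hands the job in; it is judged then, once.
The state is a dict: "time_s": time; "joint_pos": joint angles; "joint_vel": joint speeds; "effort": joint torques, N m; "eef_pos": TCP position; "tcp_rot": TCP orientation; "wrist_force": force on the tool from outside, world axes, zero at the start; "ft_torque": the same for the moment, N m; "opening": opening from 0.0 (shut) to 1.0 (fully open); "grip_force": force on a finger pad.
Only numpy, scipy, OpenCV 4.12 (cv2) and the standard library are available. Lean on these libraries where they do the work, as an engineer would, in place of code of your own. Each camera call takes 0.05 s, during which the arm holds its last target. There are 200 camera calls.

### The job

Set out the four round screw-capped sample jars for filtering: stand each one upright, flat on the floor of the metal dish of its own size (largest jar in the largest dish, and so on down to the smallest). Take them strictly in order from the largest jar to the smallest, keep them upright and set each one down gently rather than dropping it, and leave the two square bottles where they stand.

Things in the scene. Friction and masses are not known exactly. Their poses are not given: they have to be found in the camera images.
- jar_a_mid (a point): the largest round jar: white plastic, upright, a plain cylinder 66 mm in diameter up to 67 mm above its foot, then a ribbed white screw cap 62 mm in diameter; 90 mm tall in all. The point is its centre, 45 mm above its foot; z is up along its axis. Loose, about 300 g (may differ by 30 %).
- jar_b_mid (a point): the second largest round jar: white plastic, upright, a plain cylinder 54 mm in diameter up to 60 mm above its foot, then a ribbed white screw cap 50 mm in diameter; 80 mm tall in all. The point is its centre, 40 mm above its foot; z is up along its axis. Loose, about 200 g (may differ by 30 %).
- jar_c_mid (a point): the second smallest round jar: white plastic, upright, a plain cylinder 42 mm in diameter up to 52 mm above its foot, then a ribbed white screw cap 38 mm in diameter; 70 mm tall in all. The point is its centre, 35 mm above its foot; z is up along its axis. Loose, about 110 g (may differ by 30 %).
- jar_d_mid (a point): the smallest round jar: white plastic, upright, a plain cylinder 30 mm in diameter up to 45 mm above its foot, then a ribbed white screw cap 26 mm in diameter; 60 mm tall in all. The point is its centre, 30 mm above its foot; z is up along its axis. Loose, about 60 g (may differ by 30 %).
- dish_a: the largest dish, the place of the largest jar: a shallow round steel dish, 84 mm inside and 90 mm outside diameter (wall 3 mm), rim 9 mm above the bench, inner floor 3 mm above the bench. Fixed to the bench. Origin at the centre of its underside, on the bench.
- dish_b: the second largest dish, the place of the second largest jar: a shallow round steel dish, 72 mm inside and 78 mm outside diameter (wall 3 mm), rim 9 mm above the bench, inner floor 3 mm above the bench. Fixed to the bench. Origin at the centre of its underside, on the bench.
- dish_c: the second smallest dish, the place of the second smallest jar: a shallow round steel dish, 60 mm inside and 66 mm outside diameter (wall 3 mm), rim 9 mm above the bench, inner floor 3 mm above the bench. Fixed to the bench. Origin at the centre of its underside, on the bench.
- dish_d: the smallest dish, the place of the smallest jar: a shallow round steel dish, 48 mm inside and 54 mm outside diameter (wall 3 mm), rim 9 mm above the bench, inner floor 3 mm above the bench. Fixed to the bench. Origin at the centre of its underside, on the bench.
- square_big_mid (a point): the larger square bottle, not to be moved: white plastic, 56 x 56 mm and square-sided, with a narrow round cap 34 mm across; 84 mm tall. The point is its centre, 42 mm above its foot. Loose.
- square_small_mid (a point): the smaller square bottle, not to be moved: white plastic, 38 x 38 mm and square-sided, with a narrow round cap 23 mm across; 68 mm tall. The point is its centre, 34 mm above its foot. Loose.
There are look-alikes about, which are no part of the job. Leave any turquoise look-alike of the dish_c alone.

How it is judged:
By the outcome, as a careful person would: the job done as asked, in the order asked, and still so for the second after the job is handed in, with the robot touching nothing.
It also fails if it takes over 120 s, if anything falls off the work surface, if the arm or the gripper's body presses on something with over 40 N, if the wrist force passes 120 N, or if a joint passes its speed limit or range.

## Working session

There is one attempt and no reset: what is moved stays moved. The work goes in short steps, Python scripts to look and compute and a tool call to move; the robot and the scene stay as the last step left them, time stands still between calls to the robot, and variables do not carry over. Pictures are saved under pics/ and viewed, at most 14 in all, crops included, and the job is handed in when it is done.

Besides the shell and the picture viewer there is one more tool, called after ">>>" in YAML: its name, and indented under it one key for each argument. servo_tool: Moves the arm, as the interface text tells. Shift numbers are shares of 0.02 m and turn numbers shares of 0.08 rad, none past 1 either way. Its arguments: {"type":"object","properties":{"series":{"type":"array"}},"required":["series"]}

```bash
mkdir -p pics; ls; python3 - <<'E'
from bench import *
import cv2
for n in ("scene","top"):
    cv2.imwrite(f"pics/{n}0.png",cv2.cvtColor(camera(n),cv2.COLOR_RGB2BGR)); print(n,get_calibration(n))
print(get_calibration("wrist")); print(sense())
E
```

```text
pics
scene {'vfov': 54.558580059915805, 'cx': 254.16820084369098, 'cy': 189.21548444560423, 'eye': array([1075.24601543, -483.62146163,  665.03069349]), 'orientation': array([0.84796556, 0.38462064, 0.1588729 , 0.32829982])}
top {'vfov': 54.08190170474074, 'cx': 253.4881147941008, 'cy': 193.036251139981, 'eye': array([467.00131097,  -2.92208846, 992.44412592]), 'orientation': array([ 0.71440918,  0.04101073, -0.04851956, -0.69683821])}
{'vfov': 67.66761576787009, 'cx': 255.859259174583, 'cy': 184.084225361795, 'eye': array([109.18317031, 620.76270145, 372.53606897]), 'orientation': array([ 0.79619184, -0.13491564, -0.09802226,  0.58160809])}
{'time_s': 0.1, 'joint_pos': array([-1.33219364,  0.52195349, -0.03632202,  1.5999438 ,  0.02121821,
        1.02110285, -0.11280133]), 'joint_vel': array([-6.63730697e-04, -1.71232861e-03,  1.58465312e-03, -1.97877972e-03,
       -2.49687353e-04,  2.16001635e-03,  7.94172657e-05]), 'effort': array([ 3.82318947e-03, -9.28486991e+01,  1.98415495e+00, -3.70537055e+01,
        1.81270443e-02,  5.26581236e-03,  5.84130589e-05]), 'eef_pos': array([189.90326338, 595.16210967, 255.78648976]), 'tcp_rot': array([-3.39879763e-05,  1.53792334e-01,  9.88103060e-01, -5.09881822e-04]), 'wrist_force': array([-1.05214232, -0.37051862, -0.89937784]), 'ft_torque': array([-0.03095935, -0.03828908, -0.05938798]), 'grip_force': 0.0, 'opening': 1.0015940607286895}
```

View pics/top0.png

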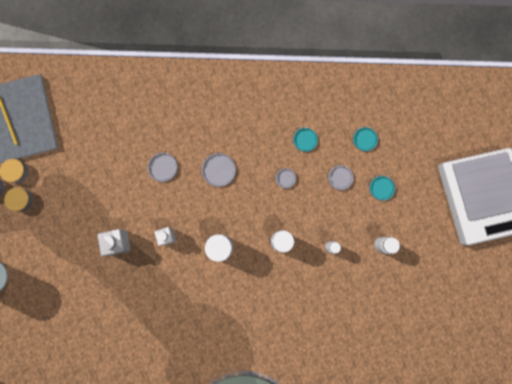

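View pics/scene0.png

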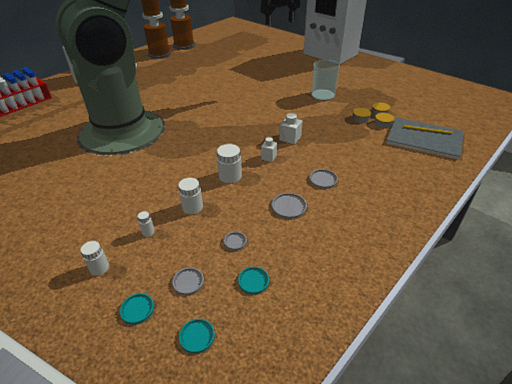

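Top view: the square bottles are at (115,242) and (165,236). The jars are A (218,248), B (283,241), D (333,247) and C (387,245). The steel dishes are b (164,167), a (220,170), d (287,179) and c (341,178). The three turquoise dishes at (306,140), (366,140) and (383,188) are look-alikes. I'll measure these next.

```bash
cat > h.py <<'E'
import numpy as np, cv2
from scipy.spatial.transform import Rotation as R
def ray(cal,uv):
    f=192/np.tan(np.radians(cal["vfov"])/2); w,x,y,z=cal["orientation"]
    uv=np.atleast_2d(uv).astype(float)
    d=np.c_[(uv[:,0]-cal["cx"])/f,-(uv[:,1]-cal["cy"])/f,-np.ones(len(uv))]
    return R.from_quat([x,y,z,w]).apply(d)
def plane(cal,uv,h):
    d=ray(cal,uv); e=np.array(cal["eye"]); return e+d*((h-e[2])/d[:,2])[:,None]
def circ(p):
    A=np.c_[2*p[:,:2],np.ones(len(p))]; s=np.linalg.lstsq(A,(p[:,:2]**2).sum(1),rcond=None)[0]
    return s[0],s[1],2*np.sqrt(s[2]+s[0]**2+s[1]**2)
def blob(m,uv,r=25):
    n,l,st,c=cv2.connectedComponentsWithStats(m.astype(np.uint8))
    i=1+np.argmin(np.hypot(*(c[1:]-uv).T)+1000*(st[1:,4]<15))
    cs,_=cv2.findContours((l==i).astype(np.uint8),cv2.RETR_EXTERNAL,cv2.CHAIN_APPROX_NONE)
    return max(cs,key=len)[:,0,:],st[i]
E
python3 - <<'E'
from h import *
from bench import get_calibration
im=cv2.imread("pics/top0.png"); cal=get_calibration("top")
hsv=cv2.cvtColor(im,cv2.COLOR_BGR2HSV)
white=(hsv[...,2]>225)&(hsv[...,1]<40)
b,g,r=[im[...,i].astype(int) for i in range(3)]
grey=(r-b<15)&(b>70)&(g-r<25)
for n,uv,h in (("a",(218,248),90),("b",(283,241),80),("c",(390,245),70),("d",(334,248),60)):
    c,s=blob(white,uv); print("jar",n,s,np.round(circ(plane(cal,c,h)),1))
for n,uv in (("a",(220,170)),("b",(164,167)),("c",(341,178)),("d",(287,179))):
    c,s=blob(grey,uv); print("dish",n,s,np.round(circ(plane(cal,c,9)),1))
for uv in ((115,242),(165,236)): print("sq",np.round(plane(cal,uv,70)[0],0))
v=np.hstack([cv2.resize(im[150:270,90:250],None,fx=3,fy=3)]); w=cv2.resize(im[125:270,250:410],None,fx=2,fy=2)
cv2.imwrite("pics/crop0.png",cv2.resize(im[120:270,90:410],None,fx=2.5,fy=2.5,interpolation=cv2.INTER_CUBIC))
E
```

```text
jar a [205 236  25  24 476] [449.7  71.3  55.9]
jar b [273 232  20  19 295] [468.9 -84.7  44.4]
jar c [385 239  14  13 146] [ 465.6 -350.6   31. ]
jar d [331 243   9   9  63] [ 456.8 -214.6   19.8]
dish a [202 154  34  33 863] [652.8  82.3  86.2]
dish b [148 153  29  29 644] [656.1 231.2  74.1]
dish c [328 166  25  24 461] [ 640.3 -241.8   62.5]
dish d [276 169  20  19 305] [635.1 -95.8  50.2]
sq [457. 321.  70.]
sq [474. 201.  70.]
```

View pics/crop0.png

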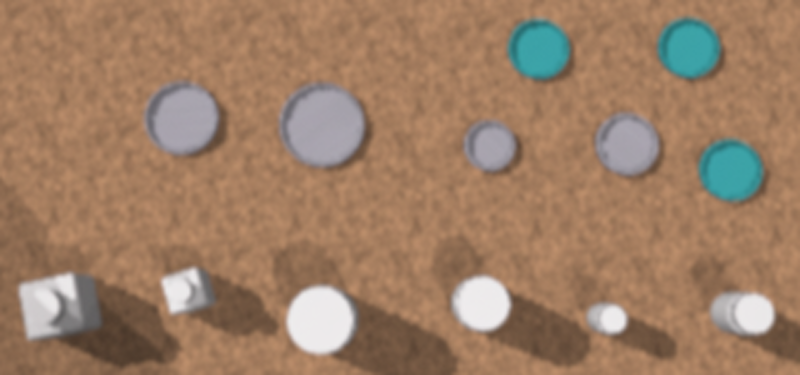

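Crop: steel dishes b, a, d and c all have the right sizes, and the turquoise ones are ignored. Caps and squares are clear. Now I'll align the tool yaw to the world axes and travel towards jar A.

>>> servo_tool:
  series:
    - [0,0,0,-0.97,1]
    - [0,0,0,-0.97,1]
    - [0,0,0,-0.97,1]
    - [0,0,0,-0.97,1]
    - [-0.5,-1,0,0,1]
    - [-0.5,-1,0,0,1]
    - [-0.5,-1,0,0,1]
    - [-0.5,-1,0,0,1]
    - [-0.5,-1,0,0,1]
    - [-0.5,-1,0,0,1]

```text
time_s: 1.1
eef_pos: [250.4, 474.5, 256.1]
tcp_rot: [-0.0, -0.001, 1.0, -0.0]
wrist_force: [1.7, 0.2, 0.5]
opening: 1.001
grip_force: 0.0
```

>>> servo_tool:
  series:
    - [-0.5,-1,0,0,1]
    - [-0.5,-1,0,0,1]
    - [-0.5,-1,0,0,1]
    - [-0.5,-1,0,0,1]
    - [-0.5,-1,0,0,1]
    - [-0.5,-1,0,0,1]
    - [-0.5,-1,0,0,1]
    - [-0.5,-1,0,0,1]
    - [-0.5,-1,0,0,1]
    - [-0.5,-1,0,0,1]

```text
time_s: 2.1
eef_pos: [350.7, 274.7, 256.2]
tcp_rot: [-0.0, -0.001, 1.0, -0.0]
wrist_force: [-0.4, 0.9, 0.7]
opening: 1.002
grip_force: 0.0
```

>>> servo_tool:
  series:
    - [-0.5,-1,0,0,1]
    - [-0.5,-1,0,0,1]
    - [-0.5,-1,0,0,1]
    - [-0.5,-1,0,0,1]
    - [-0.5,-1,0,0,1]
    - [-0.5,-1,0,0,1]
    - [-0.5,-1,0,0,1]
    - [-0.5,-1,0,0,1]
    - [-0.5,-1,0,0,1]
    - [-0.45,-1,0,0,1]

```text
time_s: 3.1
eef_pos: [450.0, 74.9, 256.2]
tcp_rot: [-0.0, -0.001, 1.0, -0.0]
wrist_force: [-0.1, -0.3, 1.1]
opening: 1.002
grip_force: 0.0
```

```bash
python3 - <<'E'
from bench import *
import cv2,pickle
cal=get_calibration("wrist");pickle.dump(cal,open("w1.pkl","wb"))
cv2.imwrite("pics/w1.png",cv2.cvtColor(camera("wrist"),cv2.COLOR_RGB2BGR)); print(cal,sense()["joint_pos"])
E
```

```text
{'vfov': 67.66761576787009, 'cx': 255.859259174583, 'cy': 184.084225361795, 'eye': array([365.30325209,  74.46743788, 372.95770621]), 'orientation': array([ 0.69679789, -0.11773336, -0.11791919,  0.69764362])} [-0.38419102  0.25532144  0.11464394  2.02934643 -0.03649531  0.85896674
  1.32005109]
```

View pics/w1.png

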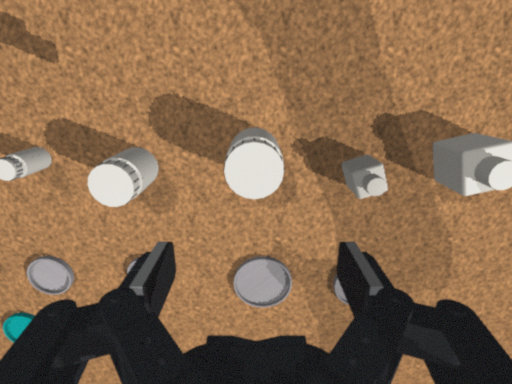

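Wrist view: jar A's cap is at (254,169), B's at (114,184), dish a at (262,281), and the square bottles are on the right. I'll measure A and its dish from here.

```bash
cat >> h.py <<'E'
def masks(im):
    hsv=cv2.cvtColor(im,cv2.COLOR_BGR2HSV); b,g,r=[im[...,i].astype(int) for i in range(3)]
    return (hsv[...,2]>215)&(hsv[...,1]<40),(abs(r-b)<18)&(b>85)
def meas(im,cal,uv,h,k):
    c,s=blob(masks(im)[k],uv); return s,np.round(circ(plane(cal,c,h)),1)
E
python3 - <<'E'
from h import *; import pickle
im=cv2.imread("pics/w1.png");cal=pickle.load(open("w1.pkl","rb"))
print(meas(im,cal,(254,169),90,0),meas(im,cal,(114,184),80,0),meas(im,cal,(262,281),9,1),meas(im,cal,(50,275),9,1))
from bench import get_calibration
im=cv2.imread("pics/scene0.png");cal=get_calibration("scene")
for uv in ((289,206),(323,179),(235,241),(188,281)): print(meas(im,cal,uv,9,1))
for uv,h in (((229,152),90),((189,184),80),((144,217),60),((92,249),70)): print(plane(cal,uv,h).round(0))
E
```

```text
(array([ 225,  143,   58,   56, 2542], dtype=int32), array([449.7,  72.3,  58.8])) (array([  88,  165,   45,   42, 1456], dtype=int32), array([469.2, -83.5,  47.1])) (array([ 234,  258,   57,   49, 2211], dtype=int32), array([651.6,  84.4,  87.7])) (array([  27,  258,   47,   36, 1293], dtype=int32), array([ 639.1, -236.7,   65.9]))
(array([272, 194,  35,  23, 568], dtype=int32), array([658.2,  78.6,  81.2]))
(array([310, 170,  28,  17, 318], dtype=int32), array([661.6, 226.9,  67.6]))
(array([224, 232,  23,  17, 268], dtype=int32), array([640. , -96.6,  48.1]))
(array([173, 268,  31,  26, 569], dtype=int32), array([ 645.2, -242.8,   60.5]))
[[462.  66.  90.]]
[[475. -85.  80.]]
[[ 469. -217.   60.]]
[[ 477. -349.   70.]]
```

>>> servo_tool:
  series:
    - [0,-0.15,0.8,0,1]
    - [0,0,1,0,1]
    - [0,0,1,0,1]
    - [0,0,1,0,1]
    - [0,0,1,0,1]
    - [0,0,1,0,1]
    - [0,0,1,0,1]
    - [0,0,1,0,1]
    - [0,0,1,0,1]
    - [0,0,1,0,1]

```text
time_s: 4.15
eef_pos: [449.6, 72.9, 59.4]
tcp_rot: [-0.0, -0.001, 1.0, -0.0]
wrist_force: [-0.1, -0.2, -0.8]
opening: 1.003
grip_force: 0.0
```

>>> servo_tool:
  series:
    - [0,0,0.2,0,1]
    - [0,0,0,0,0.85]
    - [0,0,0,0,0.8]
    - [0,0,0,0,0.7]
    - [0,0,0,0,0.6]
    - [0,0,0,0,0.6]
    - [0,0,0,0,0.6]
    - [0,0,0,0,0.6]

```text
time_s: 4.95
eef_pos: [450.2, 72.9, 57.5]
tcp_rot: [0.001, -0.001, 1.0, 0.0]
wrist_force: [-2.1, -0.1, 6.8]
opening: 0.755
grip_force: 64.3
```

>>> servo_tool:
  series:
    - [0,0,-0.2,0,0.6]
    - [0,0,-0.6,0,0.6]
    - [0,0,-0.6,0,0.6]
    - [0,0,-0.6,0,0.6]
    - [-0.4,0,0,0,0.6]
    - [-0.8,0,0,0,0.6]
    - [-0.8,0.1,0,0,0.6]
    - [-0.8,0.1,0,0,0.6]
    - [-0.8,0.1,0,0,0.6]
    - [-0.8,0.1,0,0,0.6]

```text
time_s: 5.95
eef_pos: [538.9, 81.0, 96.3]
tcp_rot: [0.0, -0.001, 1.0, -0.0]
wrist_force: [0.2, -0.9, -3.3]
opening: 0.758
grip_force: 66.9
```

>>> servo_tool:
  series:
    - [-0.8,0.1,0,0,0.6]
    - [-0.8,0,0,0,0.6]
    - [-0.8,0,0,0,0.6]
    - [-0.8,0,0,0,0.6]
    - [-0.8,0,0,0,0.6]
    - [-0.8,0,0,0,0.6]
    - [-0.5,0,0,0,0.6]
    - [-0.3,0,0,0,0.6]
    - [0,0,0,0,0.6]

```text
time_s: 6.85
eef_pos: [650.0, 83.0, 96.0]
tcp_rot: [-0.0, -0.001, 1.0, -0.0]
wrist_force: [-0.5, 0.9, -3.4]
opening: 0.753
grip_force: 66.9
```

```bash
python3 - <<'E'
from bench import *
import cv2,pickle
from h import *
print(sense()["eef_pos"],sense()["opening"],sense()["wrist_force"])
cal=get_calibration("wrist");im=cv2.cvtColor(camera("wrist"),cv2.COLOR_RGB2BGR)
cv2.imwrite("pics/w2.png",im); pickle.dump(cal,open("w2.pkl","wb"))
E
```

```text
[650.01596258  83.02966101  96.03478236] 0.7530878100491213 [-0.52366962  0.91374189 -3.38316973]
```

View pics/w2.png

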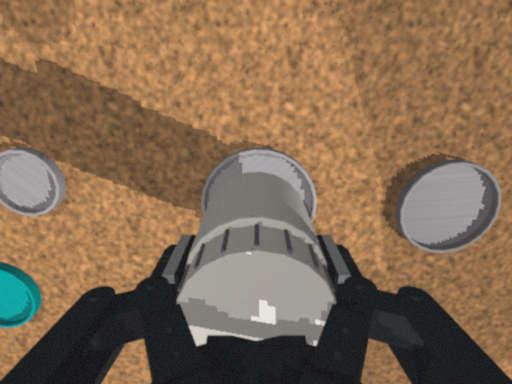

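The jar hangs upright over dish a: dish centre (259,200), jar foot centre at about column 259. Lowering now.

>>> servo_tool:
  series:
    - [-0.1,0,0.5,0,0.6]
    - [0,0,0.5,0,0.6]
    - [0,0,0.4,0,0.6]
    - [0,0,0.15,0,0.6]
    - [0,0,0.05,0,0.6]
    - [0,0,0.05,0,0.6]
    - [0,0,0.05,0,0.6]
    - [0,0,0,0,0.6]

```text
time_s: 7.7
eef_pos: [651.8, 83.2, 62.5]
tcp_rot: [0.0, -0.001, 1.0, 0.0]
wrist_force: [0.1, -0.4, -2.9]
opening: 0.755
grip_force: 66.9
```

>>> servo_tool:
  series:
    - [0,0,0.04,0,0.6]
    - [0,0,0.04,0,0.6]
    - [0,0,0,0,0.6]

```text
time_s: 8.0
eef_pos: [651.7, 83.1, 60.6]
tcp_rot: [-0.0, -0.001, 1.0, -0.0]
wrist_force: [0.1, -1.2, -2.8]
opening: 0.757
grip_force: 66.9
```

>>> servo_tool:
  series:
    - [0,0,0.03,0,0.6]
    - [0,0,0,0,0.6]

```text
time_s: 8.2
eef_pos: [651.8, 83.1, 60.6]
tcp_rot: [0.0, -0.001, 1.0, 0.0]
wrist_force: [-3.2, -0.5, 5.5]
opening: 0.756
grip_force: 67.9
```

>>> servo_tool:
  series:
    - [0,0,0,0,0.85]
    - [0,0,0,0,1]
    - [0,0,0,0,1]
    - [0,0,0,0,1]
    - [0,0,-0.4,0,1]
    - [0,0,-0.8,0,1]
    - [0,0,-1,0,1]
    - [0,0,-1,0,1]
    - [0,0,-1,0,1]
    - [0,0,-1,0,1]

```text
time_s: 9.2
eef_pos: [652.0, 83.1, 166.5]
tcp_rot: [0.001, -0.001, 1.0, 0.0]
wrist_force: [0.4, 0.4, -0.2]
opening: 1.001
grip_force: 0.0
```

>>> servo_tool:
  series:
    - [1,-0.9,-0.8,0,1]
    - [1,-0.9,-0.8,0,1]
    - [1,-0.9,-0.8,0,1]
    - [1,-0.9,-0.8,0,1]
    - [1,-0.9,-0.7,0,1]
    - [1,-0.9,-0.7,0,1]
    - [1,-0.9,0,0,1]
    - [1,-0.9,0,0,1]
    - [1,-0.9,0,0,1]
    - [0.1,-0.25,0,0,1]

```text
time_s: 10.2
eef_pos: [468.2, -86.1, 257.6]
tcp_rot: [0.0, 0.001, 1.0, -0.0]
wrist_force: [0.7, 1.4, 0.6]
opening: 0.997
grip_force: 0.0
```

```bash
cat > look.py <<'E'
import sys
from bench import *
import pickle
from h import *
n=sys.argv[1]; print(sense()["eef_pos"].round(1),sense()["joint_pos"].round(2))
cal=get_calibration("wrist");im=cv2.cvtColor(camera("wrist"),cv2.COLOR_RGB2BGR)
cv2.imwrite(f"pics/{n}.png",im); pickle.dump(cal,open(n+".pkl","wb"))
def px(p):
    w,x,y,z=cal["orientation"]; d=R.from_quat([x,y,z,w]).inv().apply(np.array(p)-cal["eye"]); f=192/np.tan(np.radians(cal["vfov"])/2)
    return np.array([cal["cx"]-f*d[0]/d[2],cal["cy"]+f*d[1]/d[2]])
for a in sys.argv[2:]:
    x,y,h,k=map(float,a.split(",")); u=px([x,y,h]); print(a,u.round(0),*meas(im,cal,u,h,int(k)))
E
python3 look.py w3 469,-84,80,0 652,83,93,0 656,231,9,1 636,-96,9,1 457,-214,60,0
```

```text
[468.2 -86.1 257.6] [-0.05  0.28  0.14  1.98 -0.05  0.87  1.68]
469,-84,80,0 [258. 169.] [ 236  148   45   43 1493] [469.2 -84.   46.5]
652,83,93,0 [393. 314.] [ 236  148   45   43 1493] [465.4 -84.1  44.5]
656,231,9,1 [465. 274.] [ 441  253   52   42 1424] [655.9 232.4  75. ]
636,-96,9,1 [250. 263.] [233 247  36  31 858] [633.9 -94.1  52.1]
457,-214,60,0 [142. 154.] [133 144  21  21 349] [ 457.4 -213.1   22.9]
```

View pics/w3.png

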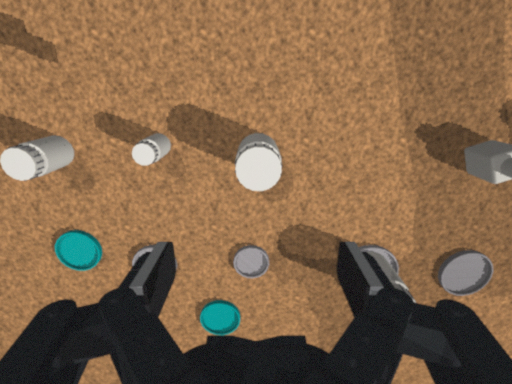

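Jar B's cap is at (258,169), dish b at (466,272), dish d at (250,262), and the D and C jars are on the left. Grasping B.

>>> servo_tool:
  series:
    - [-0.05,0.1,0.8,0,1]
    - [0,0,1,0,1]
    - [0,0,1,0,1]
    - [0,0,1,0,1]
    - [0,0,1,0,1]
    - [0,0,1,0,1]
    - [0,0,1,0,1]
    - [0,0,1,0,1]
    - [0,0,1,0,1]
    - [0,0,1,0,1]

```text
time_s: 11.25
eef_pos: [472.1, -81.5, 59.8]
tcp_rot: [0.001, -0.001, 1.0, 0.0]
wrist_force: [0.6, 0.4, 0.4]
opening: 1.0
grip_force: 0.0
```

>>> servo_tool:
  series:
    - [0,0,0.5,0,1]
    - [0,0,0,0,0.8]
    - [0,0,0,0,0.7]
    - [0,0,0,0,0.6]
    - [0,0,0,0,0.5]
    - [0,0,0,0,0.5]
    - [0,0,0,0,0.5]
    - [0,0,0,0,0.5]

```text
time_s: 12.05
eef_pos: [471.7, -82.1, 51.3]
tcp_rot: [0.001, -0.001, 1.0, -0.0]
wrist_force: [-2.3, 0.6, 5.8]
opening: 0.616
grip_force: 61.8
```

>>> servo_tool:
  series:
    - [0,0,-0.2,0,0.5]
    - [0,0,-0.6,0,0.5]
    - [0,0,-0.8,0,0.5]
    - [0,0,-0.8,0,0.5]
    - [0,0,-0.8,0,0.5]
    - [0,0,-0.8,0,0.5]
    - [0,0,-0.8,0,0.5]
    - [0,0,-0.7,0,0.5]
    - [0,0,0,0,0.5]

```text
time_s: 12.95
eef_pos: [471.8, -82.2, 162.5]
tcp_rot: [0.002, -0.001, 1.0, -0.0]
wrist_force: [-0.2, 0.1, -2.5]
opening: 0.616
grip_force: 63.3
```

>>> servo_tool:
  series:
    - [-0.3,0.5,0,0,0.5]
    - [-0.5,0.8,0,0,0.5]
    - [-0.5,0.8,0,0,0.5]
    - [-0.5,0.8,0,0,0.5]
    - [-0.5,0.8,0,0,0.5]
    - [-0.5,0.8,0,0,0.5]
    - [-0.5,0.8,0,0,0.5]
    - [-0.5,0.8,0,0,0.5]
    - [-0.5,0.8,0,0,0.5]
    - [-0.5,0.8,0,0,0.5]

```text
time_s: 13.95
eef_pos: [567.5, 73.4, 160.1]
tcp_rot: [-0.0, -0.001, 1.0, -0.0]
wrist_force: [0.8, 0.4, -2.0]
opening: 0.616
grip_force: 63.3
```

>>> servo_tool:
  series:
    - [-0.5,0.8,0,0,0.5]
    - [-0.5,0.8,0,0,0.5]
    - [-0.5,0.8,0,0,0.5]
    - [-0.5,0.8,0,0,0.5]
    - [-0.5,0.8,0,0,0.5]
    - [-0.5,0.8,0,0,0.5]
    - [-0.5,0.8,0,0,0.5]
    - [-0.4,0.8,0,0,0.5]
    - [-0.2,0.8,0,0,0.5]
    - [0,0.4,0,0,0.5]

```text
time_s: 14.95
eef_pos: [648.5, 226.4, 159.7]
tcp_rot: [-0.0, -0.001, 1.0, 0.0]
wrist_force: [-1.1, 0.1, -2.8]
opening: 0.616
grip_force: 63.4
```

>>> servo_tool:
  series:
    - [0,0,0.4,0,0.5]
    - [0,0,0.8,0,0.5]
    - [0,0,0.8,0,0.5]
    - [0,0,0.8,0,0.5]
    - [0,0,0.6,0,0.5]
    - [0,0,0.4,0,0.5]
    - [0,0,0,0,0.5]

```text
time_s: 15.65
eef_pos: [648.1, 223.8, 82.7]
tcp_rot: [-0.001, -0.001, 1.0, -0.0]
wrist_force: [-0.3, -0.3, -1.4]
opening: 0.618
grip_force: 63.4
```

```bash
python3 look.py w4; python3 - <<'E'
from bench import *
import cv2
cv2.imwrite("pics/top1.png",cv2.cvtColor(camera("top"),cv2.COLOR_RGB2BGR))
E
```

```text
[648.1 223.8  82.7] [-0.48  0.82  0.1   1.54 -0.11  0.78  1.24]
```

View pics/w4.png

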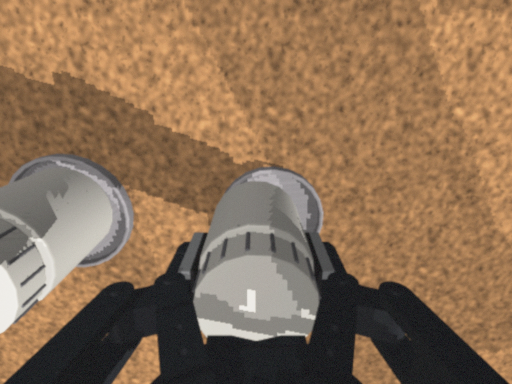

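Jar B (column 256) is left of dish b's centre (273,215), consistent with the 10/8 mm that I fell short. Jar A stands inside its dish. Correcting and lowering.

>>> servo_tool:
  series:
    - [-0.5,0.4,0,0,0.5]
    - [0,0,0.4,0,0.5]
    - [0,0,0.4,0,0.5]
    - [0,0,0.3,0,0.5]
    - [0,0,0.1,0,0.5]
    - [0,0,0.05,0,0.5]
    - [0,0,0.05,0,0.5]
    - [0,0,0,0,0.5]

```text
time_s: 16.55
eef_pos: [658.6, 232.1, 58.2]
tcp_rot: [0.0, -0.001, 1.0, 0.0]
wrist_force: [-1.1, -0.7, -2.2]
opening: 0.617
grip_force: 63.4
```

>>> servo_tool:
  series:
    - [0,0,0.03,0,0.5]
    - [0,0,0.03,0,0.5]
    - [0,0,0,0,0.5]

```text
time_s: 16.85
eef_pos: [658.6, 232.1, 56.9]
tcp_rot: [0.0, -0.001, 1.0, -0.0]
wrist_force: [-0.3, -0.4, -1.1]
opening: 0.622
grip_force: 63.4
```

>>> servo_tool:
  series:
    - [0,0,0.04,0,0.5]
    - [0,0,0.04,0,0.5]
    - [0,0,0,0,0.5]

```text
time_s: 17.15
eef_pos: [658.4, 232.1, 55.1]
tcp_rot: [-0.0, -0.001, 1.0, -0.0]
wrist_force: [0.7, -0.3, -2.1]
opening: 0.616
grip_force: 63.4
```

>>> servo_tool:
  series:
    - [0,0,0.03,0,0.5]
    - [0,0,0.0,0,0.5]

```text
time_s: 17.35
eef_pos: [658.5, 232.1, 54.6]
tcp_rot: [-0.0, -0.001, 1.0, -0.0]
wrist_force: [-0.0, -0.1, -1.2]
opening: 0.615
grip_force: 63.4
```

>>> servo_tool:
  series:
    - [0,0,0.03,0,0.5]
    - [0,0,0.0,0,0.5]

```text
time_s: 17.55
eef_pos: [658.6, 232.2, 54.4]
tcp_rot: [0.0, -0.001, 1.0, 0.0]
wrist_force: [-2.1, -0.7, 3.5]
opening: 0.617
grip_force: 63.8
```

>>> servo_tool:
  series:
    - [0,0,0,0,0.8]
    - [0,0,0,0,1]
    - [0,0,0,0,1]
    - [0,0,0,0,1]
    - [0,0,-0.4,0,1]
    - [0,0,-0.8,0,1]
    - [0,0,-1,0,1]
    - [0,0,-1,0,1]
    - [0,0,-1,0,1]
    - [0,0,-1,0,1]

```text
time_s: 18.55
eef_pos: [658.8, 232.2, 160.6]
tcp_rot: [0.001, -0.001, 1.0, 0.0]
wrist_force: [0.6, 0.4, 0.3]
opening: 1.004
grip_force: 0.0
```

>>> servo_tool:
  series:
    - [0.3,-1,-1,0,1]
    - [0.3,-1,-1,0,1]
    - [0.3,-1,-1,0,1]
    - [0.3,-1,-1,0,1]
    - [0.3,-1,-0.9,0,1]
    - [0.3,-1,0,0,1]
    - [0.3,-1,0,0,1]
    - [0.3,-1,0,0,1]
    - [0.3,-1,0,0,1]
    - [0.3,-1,0,0,1]

```text
time_s: 19.55
eef_pos: [598.0, 30.7, 255.6]
tcp_rot: [-0.0, -0.001, 1.0, -0.0]
wrist_force: [0.3, 0.4, -0.6]
opening: 1.004
grip_force: 0.0
```

>>> servo_tool:
  series:
    - [0.3,-1,0,0,1]
    - [0.3,-1,0,0,1]
    - [0.3,-1,0,0,1]
    - [0.3,-1,0,0,1]
    - [0.3,-1,0,0,1]
    - [0.3,-1,0,0,1]
    - [0.3,-1,0,0,1]
    - [0.3,-1,0,0,1]
    - [0.3,-1,0,0,1]
    - [0.3,-1,0,0,1]

```text
time_s: 20.55
eef_pos: [538.1, -169.1, 255.7]
tcp_rot: [-0.0, -0.001, 1.0, 0.0]
wrist_force: [0.0, -0.4, 0.2]
opening: 0.998
grip_force: 0.0
```

>>> servo_tool:
  series:
    - [0.4,-1,0,0,1]
    - [0.4,-1,0,0,1]
    - [0.4,-1,0,0,1]
    - [0.4,-1,0,0,1]
    - [0.4,-1,0,0,1]
    - [0.4,-1,0,0,1]
    - [0.4,-1,0,0,1]
    - [0.4,-1,0,0,1]
    - [0.4,-0.8,0,0,1]
    - [0,0,0,0,1]

```text
time_s: 21.55
eef_pos: [465.2, -346.5, 255.7]
tcp_rot: [-0.001, 0.001, 1.0, -0.0]
wrist_force: [-0.3, 0.8, -0.8]
opening: 1.001
grip_force: 0.0
```

```bash
python3 look.py w5 466,-350,70,0 640,-240,9,1 457,-214,60,0 635,-95,9,1; python3 - <<'E'
from bench import *
import cv2
im=cv2.cvtColor(camera("top"),cv2.COLOR_RGB2BGR);cv2.imwrite("pics/top2.png",cv2.resize(im[120:280,90:410],None,fx=2.5,fy=2.5,interpolation=cv2.INTER_CUBIC))
E
```

```text
[ 465.2 -346.5  255.7] [ 0.38  0.46  0.22  1.73 -0.12  0.96  2.22]
466,-350,70,0 [253. 167.] [238 152  33  31 757] [ 465.9 -349.1   33.6]
640,-240,9,1 [328. 268.] [305 250  34  37 925] [ 640.4 -245.8   57.4]
457,-214,60,0 [375. 157.] [365 147  21  21 317] [ 457.4 -213.9   21.7]
635,-95,9,1 [425. 265.] [407 250  36  30 798] [634.6 -95.9  51.5]
```

View pics/w5.png

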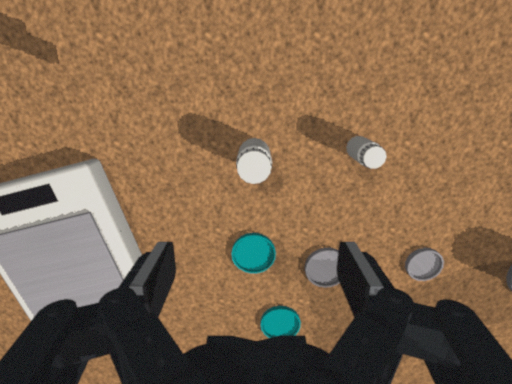

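View pics/top2.png

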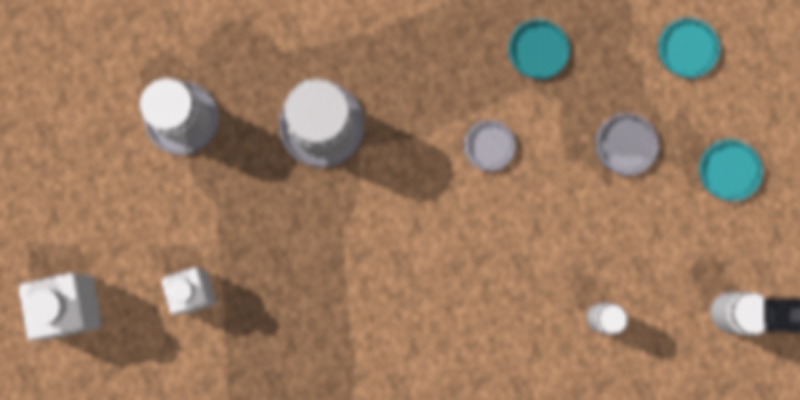

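Jar C's cap is at (254,166), and dish c at (324,267) is partly behind a finger. The turquoise dish at (253,253) is a look-alike. In the top view A and B stand inside their dishes. Grasping C.

>>> servo_tool:
  series:
    - [0,-0.15,0.8,0,1]
    - [0,0,1,0,1]
    - [0,0,1,0,1]
    - [0,0,1,0,1]
    - [0,0,1,0,1]
    - [0,0,1,0,1]
    - [0,0,1,0,1]
    - [0,0,1,0,1]
    - [0,0,1,0,0.9]
    - [0,0,1,0,0.85]

```text
time_s: 22.65
eef_pos: [467.8, -346.1, 59.2]
tcp_rot: [-0.0, -0.001, 1.0, 0.0]
wrist_force: [-0.1, -0.7, 0.6]
opening: 0.852
grip_force: 0.0
```

>>> servo_tool:
  series:
    - [0,0,0.6,0,0.8]
    - [0,0,0,0,0.7]
    - [0,0,0,0,0.6]
    - [0,0,0,0,0.5]
    - [0,0,0,0,0.4]
    - [0,0,0,0,0.35]
    - [0,0,0,0,0.35]
    - [0,0,0,0,0.35]
    - [0,0,0,0,0.35]

```text
time_s: 23.55
eef_pos: [467.9, -347.4, 49.3]
tcp_rot: [0.001, -0.001, 1.0, -0.0]
wrist_force: [-1.0, 1.3, 8.4]
opening: 0.474
grip_force: 59.6
```

>>> servo_tool:
  series:
    - [0,0,-0.2,0,0.35]
    - [0,0,-0.6,0,0.35]
    - [0,0,-0.8,0,0.35]
    - [0,0,-0.4,0,0.35]
    - [0,0,0,0,0.35]

```text
time_s: 24.05
eef_pos: [468.2, -347.6, 90.0]
tcp_rot: [0.001, -0.001, 1.0, -0.001]
wrist_force: [0.9, 0.3, -1.0]
opening: 0.474
grip_force: 60.6
```

>>> servo_tool:
  series:
    - [-0.4,0.2,0,0,0.35]
    - [-0.8,0.5,0,0,0.35]
    - [-0.8,0.5,0,0,0.35]
    - [-0.8,0.5,0,0,0.35]
    - [-0.8,0.5,0,0,0.35]
    - [-0.8,0.5,0,0,0.35]
    - [-0.8,0.5,0,0,0.35]
    - [-0.8,0.5,0,0,0.35]
    - [-0.8,0.5,0,0,0.35]
    - [-0.8,0.5,0,0,0.35]

```text
time_s: 25.05
eef_pos: [620.6, -252.0, 88.1]
tcp_rot: [-0.0, -0.001, 1.0, -0.0]
wrist_force: [-0.0, 0.3, -0.6]
opening: 0.479
grip_force: 60.6
```

>>> servo_tool:
  series:
    - [-0.8,0.5,0,0,0.35]
    - [-0.3,0.15,0,0,0.35]
    - [0,0,0.5,0,0.35]
    - [0,0,0,0,0.35]

```text
time_s: 25.45
eef_pos: [639.9, -240.2, 76.4]
tcp_rot: [-0.001, -0.0, 1.0, 0.0]
wrist_force: [-0.1, 0.6, -1.2]
opening: 0.476
grip_force: 60.6
```

```bash
python3 look.py w6
```

```text
[ 639.9 -240.2   76.4] [ 0.16  0.84  0.19  1.55 -0.2   0.77  2.  ]
```

View pics/w6.png

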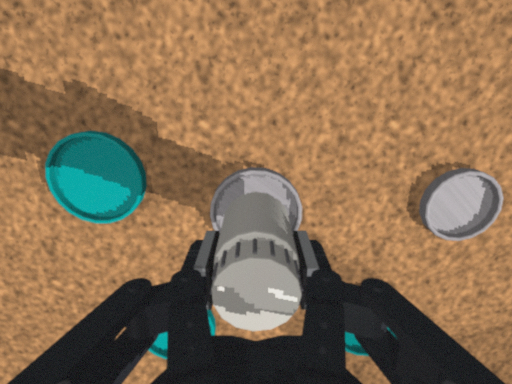

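Jar C is centred on dish c at column 256. Lowering.

>>> servo_tool:
  series:
    - [-0.1,0,0.3,0,0.35]
    - [0,0,0.4,0,0.35]
    - [0,0,0.2,0,0.35]
    - [0,0,0.1,0,0.35]
    - [0,0,0.05,0,0.35]
    - [0,0,0.03,0,0.35]
    - [0,0,0,0,0.35]

```text
time_s: 26.2
eef_pos: [643.3, -239.9, 56.6]
tcp_rot: [0.0, -0.001, 1.0, -0.0]
wrist_force: [0.0, -0.4, -0.5]
opening: 0.472
grip_force: 60.6
```

>>> servo_tool:
  series:
    - [0,0,0.03,0,0.35]
    - [0,0,0,0,0.35]

```text
time_s: 26.4
eef_pos: [643.3, -239.9, 56.0]
tcp_rot: [0.0, -0.001, 1.0, -0.0]
wrist_force: [0.2, -0.6, -0.6]
opening: 0.472
grip_force: 60.6
```

>>> servo_tool:
  series:
    - [0,0,0.03,0,0.35]
    - [0,0,0,0,0.35]

```text
time_s: 26.6
eef_pos: [643.3, -239.9, 55.3]
tcp_rot: [-0.0, -0.001, 1.0, -0.0]
wrist_force: [0.0, -0.7, -1.3]
opening: 0.471
grip_force: 60.6
```

>>> servo_tool:
  series:
    - [0,0,0.04,0,0.35]
    - [0,0,0.04,0,0.35]
    - [0,0,0,0,0.35]

```text
time_s: 26.9
eef_pos: [643.2, -239.8, 53.6]
tcp_rot: [-0.0, -0.001, 1.0, 0.0]
wrist_force: [-0.3, 0.8, -1.2]
opening: 0.474
grip_force: 60.6
```

>>> servo_tool:
  series:
    - [0,0,0.03,0,0.35]
    - [0,0,0,0,0.35]

```text
time_s: 27.1
eef_pos: [643.2, -239.9, 53.0]
tcp_rot: [-0.0, -0.001, 1.0, -0.0]
wrist_force: [0.5, 1.1, -1.4]
opening: 0.474
grip_force: 60.6
```

>>> servo_tool:
  series:
    - [0,0,0.03,0,0.35]
    - [0,0,0,0,0.35]

```text
time_s: 27.3
eef_pos: [643.3, -239.9, 52.5]
tcp_rot: [0.0, -0.001, 1.0, -0.0]
wrist_force: [0.1, -0.8, -0.4]
opening: 0.477
grip_force: 60.7
```

>>> servo_tool:
  series:
    - [0,0,0.03,0,0.35]
    - [0,0,0,0,0.35]

```text
time_s: 27.5
eef_pos: [643.3, -239.9, 52.4]
tcp_rot: [0.0, -0.001, 1.0, 0.0]
wrist_force: [-2.7, 1.3, 7.1]
opening: 0.473
grip_force: 61.8
```

>>> servo_tool:
  series:
    - [0,0,0,0,0.6]
    - [0,0,0,0,0.9]
    - [0,0,0,0,1]
    - [0,0,0,0,1]
    - [0,0,-0.4,0,1]
    - [0,0,-0.8,0,1]
    - [0,0,-1,0,1]
    - [0,0,-1,0,1]
    - [0,0,-1,0,1]
    - [0,0,-1,0,1]

```text
time_s: 28.5
eef_pos: [643.4, -240.0, 158.3]
tcp_rot: [0.001, -0.001, 1.0, -0.0]
wrist_force: [0.2, -1.1, -0.8]
opening: 1.0
grip_force: 0.0
```

>>> servo_tool:
  series:
    - [0.9,0.1,-1,0,1]
    - [0.9,0.1,-1,0,1]
    - [0.9,0.1,-1,0,1]
    - [0.9,0.1,-1,0,1]
    - [0.9,0.15,-1,0,1]
    - [0.9,0.15,0,0,1]
    - [0.9,0.15,0,0,1]
    - [0.9,0.15,0,0,1]
    - [0.9,0.15,0,0,1]
    - [0.9,0.15,0,0,1]

```text
time_s: 29.5
eef_pos: [462.5, -214.1, 257.2]
tcp_rot: [0.001, -0.001, 1.0, -0.0]
wrist_force: [0.5, -0.1, -0.3]
opening: 1.003
grip_force: 0.0
```

>>> servo_tool:
  series:
    - [0.3,0,0,0,1]
    - [0,0,0,0,1]

```text
time_s: 29.7
eef_pos: [457.1, -214.4, 257.0]
tcp_rot: [0.001, -0.001, 1.0, -0.0]
wrist_force: [0.2, -0.5, 1.5]
opening: 1.0
grip_force: 0.0
```

```bash
python3 look.py w7 457,-214,60,0 635,-95,9,1
```

```text
[ 457.1 -214.4  257. ] [ 0.12  0.34  0.26  1.92 -0.11  0.89  2.  ]
457,-214,60,0 [257. 163.] [247 154  21  20 325] [ 457.4 -213.6   22.4]
635,-95,9,1 [335. 269.] [318 254  20  30 426] [ 635.2 -102.6   41.2]
```

View pics/w7.png

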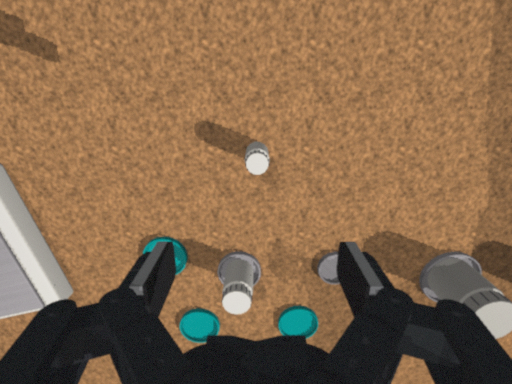

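Jar D's cap is at (257,163), directly below the tool. C stands in its dish at (239,270). Grasping D.

>>> servo_tool:
  series:
    - [0.1,0.05,0.8,0,1]
    - [0,0,1,0,1]
    - [0,0,1,0,1]
    - [0,0,1,0,1]
    - [0,0,1,0,0.9]
    - [0,0,1,0,0.8]
    - [0,0,1,0,0.7]
    - [0,0,1,0,0.7]
    - [0,0,1,0,0.7]
    - [0,0,1,0,0.7]

```text
time_s: 30.75
eef_pos: [456.3, -213.3, 58.9]
tcp_rot: [0.0, -0.001, 1.0, -0.0]
wrist_force: [-0.8, -0.8, 0.9]
opening: 0.696
grip_force: 0.0
```

>>> servo_tool:
  series:
    - [0,0,0.8,0,0.7]
    - [0,0,0,0,0.6]
    - [0,0,0,0,0.5]
    - [0,0,0,0,0.4]
    - [0,0,0,0,0.3]
    - [0,0,0,0,0.2]
    - [0,0,0,0,0.2]
    - [0,0,0,0,0.2]
    - [0,0,0,0,0.2]
    - [0,0,0,0,0.2]

```text
time_s: 31.75
eef_pos: [455.9, -213.4, 45.0]
tcp_rot: [0.001, -0.001, 1.0, -0.0]
wrist_force: [-0.8, 0.3, 6.6]
opening: 0.331
grip_force: 58.6
```

>>> servo_tool:
  series:
    - [0,0,-0.2,0,0.2]
    - [0,0,-0.6,0,0.2]
    - [0,0,-0.8,0,0.2]
    - [0,0,-0.4,0,0.2]
    - [0,0,0,0,0.2]

```text
time_s: 32.25
eef_pos: [455.9, -213.4, 85.4]
tcp_rot: [0.001, -0.001, 1.0, -0.0]
wrist_force: [0.4, 0.0, -0.7]
opening: 0.331
grip_force: 59.1
```

>>> servo_tool:
  series:
    - [-0.4,0.2,0,0,0.2]
    - [-0.8,0.55,0,0,0.2]
    - [-0.8,0.55,0,0,0.2]
    - [-0.8,0.55,0,0,0.2]
    - [-0.8,0.55,0,0,0.2]
    - [-0.8,0.55,0,0,0.2]
    - [-0.8,0.55,0,0,0.2]
    - [-0.8,0.55,0,0,0.2]
    - [-0.8,0.55,0,0,0.2]
    - [-0.8,0.55,0,0,0.2]

```text
time_s: 33.25
eef_pos: [608.0, -108.6, 83.3]
tcp_rot: [-0.0, -0.001, 1.0, 0.0]
wrist_force: [0.5, -0.1, 0.0]
opening: 0.332
grip_force: 59.1
```

>>> servo_tool:
  series:
    - [-0.8,0.55,0,0,0.2]
    - [-0.5,0.2,0,0,0.2]
    - [0,0,0.5,0,0.2]
    - [0,0,0,0,0.2]

```text
time_s: 33.65
eef_pos: [631.7, -95.2, 72.0]
tcp_rot: [-0.001, -0.001, 1.0, -0.0]
wrist_force: [-1.5, -0.5, -0.9]
opening: 0.331
grip_force: 59.2
```

```bash
python3 look.py w8
```

```text
[631.7 -95.2  72. ] [-0.08  0.79  0.21  1.69 -0.23  0.69  1.82]
```

View pics/w8.png

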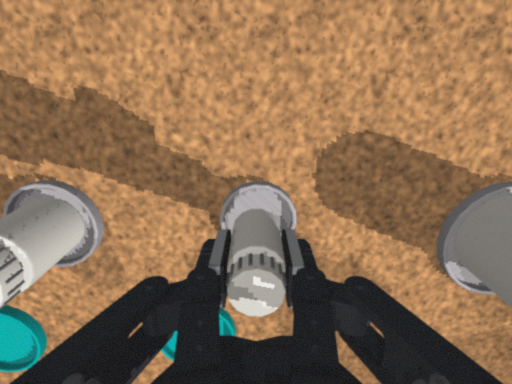

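Jar D is at column 256 and dish d's centre is at (258,215), so it is centred. Lowering.

>>> servo_tool:
  series:
    - [-0.05,0,0.3,0,0.2]
    - [0,0,0.4,0,0.2]
    - [0,0,0.2,0,0.2]
    - [0,0,0.1,0,0.2]
    - [0,0,0.05,0,0.2]
    - [0,0,0.03,0,0.2]
    - [0,0,0,0,0.2]

```text
time_s: 34.4
eef_pos: [634.1, -94.9, 52.4]
tcp_rot: [0.0, -0.001, 1.0, -0.0]
wrist_force: [0.5, -0.3, 0.6]
opening: 0.33
grip_force: 59.2
```

>>> servo_tool:
  series:
    - [0,0,0.03,0,0.2]
    - [0,0,0.03,0,0.2]
    - [0,0,0,0,0.2]

```text
time_s: 34.7
eef_pos: [634.0, -94.9, 51.0]
tcp_rot: [-0.0, -0.001, 1.0, -0.0]
wrist_force: [0.8, -0.2, 0.1]
opening: 0.331
grip_force: 59.2
```

>>> servo_tool:
  series:
    - [0,0,0.03,0,0.2]
    - [0,0,0,0,0.2]

```text
time_s: 34.9
eef_pos: [634.0, -94.9, 50.5]
tcp_rot: [-0.0, -0.001, 1.0, -0.0]
wrist_force: [-0.6, 0.5, -0.0]
opening: 0.333
grip_force: 59.2
```

>>> servo_tool:
  series:
    - [0,0,0.04,0,0.2]
    - [0,0,0.04,0,0.2]
    - [0,0,0,0,0.2]

```text
time_s: 35.2
eef_pos: [634.0, -94.9, 48.8]
tcp_rot: [-0.0, -0.001, 1.0, -0.0]
wrist_force: [-0.4, 0.5, -0.2]
opening: 0.329
grip_force: 59.2
```

>>> servo_tool:
  series:
    - [0,0,0.03,0,0.2]
    - [0,0,0,0,0.2]

```text
time_s: 35.4
eef_pos: [634.0, -94.9, 48.2]
tcp_rot: [-0.0, -0.001, 1.0, -0.0]
wrist_force: [0.0, 1.0, -1.0]
opening: 0.331
grip_force: 59.2
```

>>> servo_tool:
  series:
    - [0,0,0.02,0,0.2]
    - [0,0,0,0,0.2]

```text
time_s: 35.6
eef_pos: [634.1, -94.9, 48.0]
tcp_rot: [0.0, -0.001, 1.0, -0.0]
wrist_force: [-0.0, -0.5, 3.7]
opening: 0.332
grip_force: 59.3
```

Contact. I'll release, rise and check.

>>> servo_tool:
  series:
    - [0,0,0,0,0.5]
    - [0,0,0,0,0.8]
    - [0,0,0,0,0.9]
    - [0,0,0,0,0.9]
    - [0,0,-0.4,0,0.9]
    - [0,0,-0.8,0,0.9]
    - [0,0,-1,0,0.9]
    - [0,0,-1,0,0.9]
    - [0,0,-1,0,0.9]
    - [0,0,-1,0,0.9]

```text
time_s: 36.6
eef_pos: [634.2, -95.0, 154.3]
tcp_rot: [0.001, -0.001, 1.0, -0.0]
wrist_force: [-0.4, 0.5, -0.2]
opening: 0.899
grip_force: 0.0
```

>>> servo_tool:
  series:
    - [1,0,-1,0,1]
    - [1,0,-1,0,1]
    - [1,0,-1,0,1]
    - [1,0,-1,0,1]
    - [1,0,-1,0,1]
    - [1,0,0,0,1]
    - [1,0,0,0,1]
    - [1,0,0,0,1]
    - [1,0,0,0,1]
    - [0,0,0,0,1]

```text
time_s: 37.6
eef_pos: [452.1, -95.4, 253.2]
tcp_rot: [0.0, -0.0, 1.0, 0.0]
wrist_force: [0.4, -1.2, -0.8]
opening: 1.002
grip_force: 0.0
```

```bash
python3 - <<'E'
from bench import *
import cv2
im=cv2.cvtColor(camera("scene"),cv2.COLOR_RGB2BGR);cv2.imwrite("pics/s9.png",cv2.resize(im[100:350,60:360],None,fx=2.4,fy=2.4,interpolation=cv2.INTER_CUBIC))
E
```

```text
(no output)
```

View pics/s9.png

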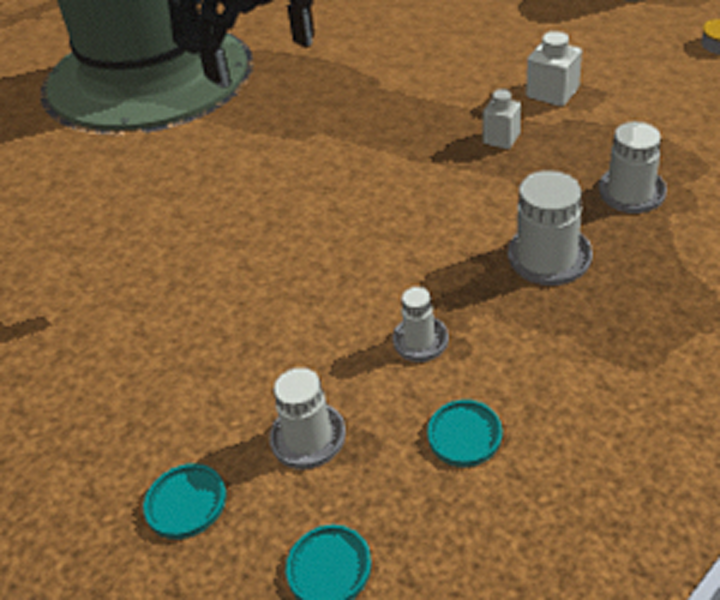

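All four jars stand upright in their dishes: C (305,430), D (420,335), A (550,245), B (635,180). The square bottles haven't moved.

```bash
python3 -c "
from bench import *
print(close_job())"
```

```text
the job is handed in; nothing more can be done
None
```

All four jars were set upright in their own dishes in order from largest to smallest, neither the square bottles nor the turquoise dishes were touched, and the job was handed in at about 38 s of the 120 s; no verdict came back.

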